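Open the supply carton and set out the orange paint

TASK

Open the cardboard carton by swinging both its flaps back well past upright, so that they stay open. Then lift the orange paint jar out and stand it upright on the round teal coaster, its whole base on the coaster, setting it down gently without dropping or tipping it. Leave the purple jar standing in the carton, and do not disturb the marker, the brush mug or the tape roll.

Things in the scene. Friction and masses are not known exactly. Their poses are not given: they have to be found in the camera images.
- carton: open-topped cardboard shipping carton, fixed to the table, outer size 228 (its x) x 148 (its y) x 100 mm high, walls and floor 4 mm. Origin: centre of its underside, on the table. Two flaps are hinged along its two long top edges (its +y and -y sides); inside stand two jars, side by side along its x axis, about 55 mm either side of the middle.
- flap_left (a joint): angle of the flap on the carton's +y side, rad: 0 = lying shut and level on the rim, 1.57 = upright, up to 2.4 = folded back outwards. 228 mm long, 56 mm from hinge to free edge, 4 mm thick. Starts partly raised (about 0.25 to 0.7); its stiff crease keeps it where it is left.
- flap_right (a joint): the same for the flap on the carton's -y side: 0 = shut, 1.57 = upright, grows as it opens outwards, up to 2.4
- flap_left_edge (a point): middle of the free edge of the +y flap (moves with it). The two flaps do not meet: a gap of at least 30 mm lies between their free edges, along the carton's middle
- flap_right_edge (a point): middle of the free edge of the -y flap (moves with it)
- flap_left_hinge (a point): middle of the hinge line of the +y flap, 100 mm above the table, 72 mm from the carton's middle; the hinge runs along the carton's x axis
- flap_right_hinge (a point): middle of the hinge line of the -y flap, likewise
- orange_jar: orange paint jar with an orange lid, a plain cylinder 48 mm across and 80 mm high, about 140 g, upright in the carton (its top is 16 mm below the rim). Origin: centre of its underside; z up
- purple_jar: purple paint jar, otherwise just like the orange one; it stays in the carton
- coaster: round ceramic coaster, teal with a white rim, 104 mm across, 4 mm thick, fixed flat on the table. Origin: centre of its underside
- marker: white marker pen with a black cap, 130 mm long, 18 mm thick, lying on the table near the coaster; leave alone. Origin: middle of its underside; x along its length
- brush_mug: blue mug 72 mm across and 85 mm high with two brushes standing in it, 172 mm high in all; leave alone. Origin: centre of its underside
- tape_roll: roll of masking tape lying flat, 90 mm across, 24 mm high; leave alone. Origin: centre of its underside
There are look-alikes about, which are no part of the job. What is meant by the purple_jar is not green or yellow, and is the smaller of those in its own colour.

How it is judged:
By the outcome, as a careful person would: the job done as asked, in the order asked, and still so for the second after the job is handed in, with the robot touching nothing.
It also fails if it takes over 64 s, if anything falls off the work surface, if the arm or the gripper's body presses on something with over 40 N, if the wrist force passes 120 N, or if a joint passes its speed limit or range.

ROBOT

A 7-joint arm with a two-finger parallel gripper is mounted at the origin on the work surface. World frame = base frame: x ahead of the robot, y to its left, z up, the work surface at z = 0. Lengths are in m, angles in rad, forces in N, time in s.
With the tool pointing down it reaches from about 0.4 to 0.85 m from the base axis. Payload 4.5 kg.
Tool frame: the origin (TCP) lies at the very end of the fingers, on their centre line; the grasp point (between the pads) lies 19 mm behind it (grip_depth is the distance from the TCP to the grasp point, in m); z points along the fingers, y is the line along which they close (so a half turn about z gives the same grasp; the last joint's range is limited). The gripper opens to 88 mm and grips with 3 to 60 N. Pads are 18 mm wide; open, the fingers measure 123 mm over their backs; the gripper's body (75 mm by 187 mm) begins 45 mm behind the grasp point.
Start: joints at [1.203, 0.689, -0.195, 1.565, 0.157, 0.902, -0.215], TCP at [0.244, -0.575, 0.239] pointing down, gripper open.
Joint ranges: [-3.01, 3.01], [-0.46, 2.08], [-1.47, 1.51], [0.13, 2.56], [-1, 4.14], [0.04, 2.09], [-2.66, 2.66]. Speed limits (rad/s): [2.57, 2.57, 3.14, 3.14, 3.14, 3.14, 3.14].

INTERFACE

Orientations are given as a rotation vector (axis times angle).
In Python, from station import * gives the robot as it stands.
- The arm moves only by the shell command python3 -m pendant 'ROWS' [FORCE]. ROWS is a JSON object of lists of equal length, an entry for each row: "translation": the shift along the tool's x, y, z in cm, a list of three; "rotation": the turn, a rotation vector about the tool's x, y, z in degrees, a list of three; "fingers": the finger opening in cm, from 0 to 8.81. A call has 1 to 10 rows; each row is the pose to reach, as a shift and turn from the pose commanded when the call began, along the tool's axes at that moment; what a row does not reach only later rows make up. A row lasts 1/10 s, in which the tool goes at most 50 mm and 8.59 degrees, less where a joint would pass 70% of its speed; a pose out of reach is approached as far as the arm can. A call with a gripper value outside its range is refused whole. The fingers move at their own pace and stop on an object; FORCE is the grip in N (left out, the last holds). Time passes only in rows, so rows that repeat a pose let the fingers close. It gives the time, the measured TCP pose, the force, the opening and the grip force at its end, in the units of the state.
- state(): the state, without advancing time (a new reading comes with each control period).
- camera(name): name is "side" or "top"; returns a dict with "frame" (480x640x3 uint8, red, green, blue), "z_map" (480x640 float32, m along the optical axis (not along the pixel's ray), 0 where there is no reading), "fx", "fy", "cx", "cy" (pixels), "k1" (the pictures are not rectified: a ray, as slopes to the right and down, at radius r is drawn at 1 + k1 r^2 times it, then the intrinsics apply), "rvec" (rotation vector, rad) and "tvec" (3), from world to camera coordinates, as OpenCV has them. Camera axes: x right, y down, z forward; pixel columns grow to the right and rows downward; lengths in m; the calibration is good to about 2 mm. A picture is of the moment at which its call begins.
- hand_in(): hands the job in; it is judged then, once.
The state is a dict: "time": time; "joint_pos": joint angles; "qvel": joint speeds; "joint_torque": joint torques, N m; "position": TCP position; "eef_rot": TCP orientation; "wrist_force": force on the tool from outside, world axes, zero at the start; "moment": the same for the moment, N m; "opening": finger opening in m; "grasp_force": force on a finger pad.
Only numpy, scipy, OpenCV 4.12 (cv2) and the standard library are available. Lean on these libraries where they do the work, as an engineer would, in place of code of your own. Each camera call takes 0.05 s, during which the arm holds its last target. There are 200 camera calls.

## Working session

There is one attempt and no reset: what is moved stays moved. The work goes in short steps, Python scripts to look and compute and a shell command to move; the robot and the scene stay as the last step left them, time stands still between calls to the robot, and variables do not carry over. Pictures are saved under pics/ and viewed, at most 10 in all, crops included, and the job is handed in when it is done.

```bash
mkdir -p pics; cat > h.py <<'E'
from station import *
import numpy as np, cv2
from scipy.spatial.transform import Rotation as R
def cam(n):
    c=camera(n); c['R']=R.from_rotvec(c['rvec']).as_matrix(); c['t']=np.array(c['tvec']); return c
def rays(c,uv):
    uv=np.atleast_2d(uv).astype(float)
    d=np.c_[(uv[:,0]-c['cx'])/c['fx'],(uv[:,1]-c['cy'])/c['fy']]; s=d.copy()
    for _ in range(15): s=d/(1+c['k1']*(s**2).sum(1,keepdims=True))
    return np.c_[s,np.ones(len(s))]
def plane(c,uv,z):
    r=rays(c,uv)@c['R']; o=-c['R'].T@c['t']
    return o+r*((z-o[2])/r[:,2:3])
def depth(c,uv):
    uv=np.atleast_2d(uv).astype(int)
    p=rays(c,uv)*c['z_map'][uv[:,1],uv[:,0]][:,None]
    return (p-c['t'])@c['R']
def save(c,n): cv2.imwrite('pics/'+n,c['frame'][:,:,::-1])
E
python3 - <<'E'
from h import *
for n in('top','side'):
    c=cam(n); save(c,n+'1.png'); print(n,(-c['R'].T@c['t']).round(3),c['fx'],c['k1'])
s=state(); print(s['position'],s['eef_rot'],s['opening'],s['time'],R.from_rotvec(s['eef_rot']).as_matrix().round(3))
E
```

```text
top [0.273 0.014 1.377] 570.8079159619349 -0.07983550992067044
side [-0.137 -1.211  0.901] 594.4133656950437 0.05855463721929288
[ 0.2441203  -0.57473641  0.23797299] [-3.07681306e+00 -6.26592608e-01  7.29791231e-04] 0.08789390546266221 0.1 [[ 0.92   0.391 -0.001]
 [ 0.391 -0.92   0.001]
 [-0.    -0.002 -1.   ]]
```

View pics/top1.png

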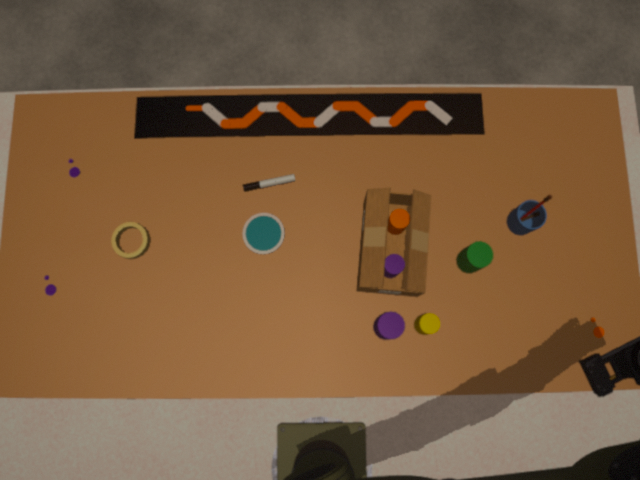

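View pics/side1.png

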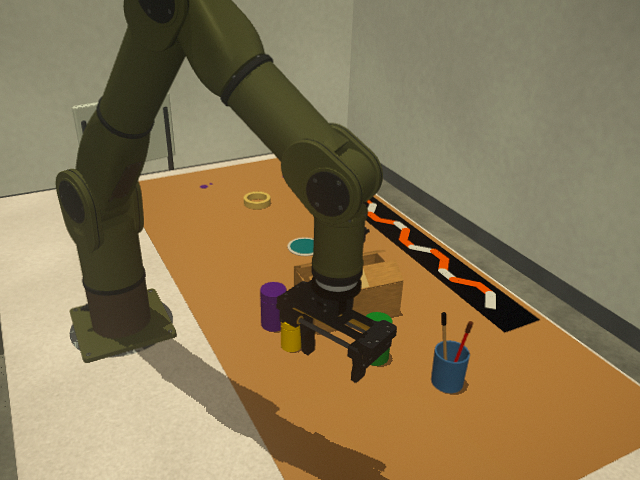

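The top view shows the carton centred near (396,242). The flaps run vertically, with the left one at about (375,240) and the right one at about (421,240).
- **Orange candidates:** the jar in the carton at (399,219), a stain at (597,328) and the zigzag mat at (320,115). I choose the jar at (399,219).
- **Purple candidates:** the small jar in the carton at (394,265), the big jar outside at (390,325) and spots at (74,172) and (50,289). I choose (394,265).
- **Other things:** coaster (263,233), marker (269,183), tape (130,240), mug (530,215), and green and yellow decoys at (480,255) and (429,324).

```bash
python3 - <<'E'
from h import *
c=cam('top')
cv2.imwrite('pics/crop1.png',cv2.resize(c['frame'][170:350,340:560,::-1],None,fx=3.3,fy=3.3,interpolation=cv2.INTER_CUBIC))
hsv=cv2.cvtColor(c['frame'],cv2.COLOR_RGB2HSV)
def blob(lo,hi,box,z):
    m=cv2.inRange(hsv,lo,hi); k=np.zeros_like(m); x0,y0,x1,y1=box; k[y0:y1,x0:x1]=m[y0:y1,x0:x1]
    cs=max(cv2.findContours(k,0,2)[0],key=cv2.contourArea); (u,v),r=cv2.minEnclosingCircle(cs)
    zs=depth(c,[[u,v]])[0]
    p=plane(c,[[u,v],[u+r,v]],z); return (round(u),round(v)),p[0].round(4),'diam',(2*np.linalg.norm(p[1]-p[0])).round(3),'depth',zs.round(3)
print('orange',blob((5,180,150),(14,255,255),(385,205,412,235),.084))
print('purple',blob((125,80,30),(150,255,255),(380,250,408,280),.084))
print('bigpurple',blob((125,80,30),(150,255,255),(370,305,410,345),.1))
print('coaster',blob((80,80,50),(100,255,255),(235,205,290,260),.004))
print('green',blob((45,80,30),(80,255,255),(450,235,500,280),.1))
print('yellow',blob((22,150,80),(35,255,255),(410,305,445,340),.08))
print('mug',blob((100,80,30),(120,255,255),(500,190,560,240),.085))
for uv in [(375,200),(375,240),(375,280),(366,215),(385,215),(366,260),(384,260),(421,200),(412,215),(428,215),(410,265),(424,265),(362,290),(388,290),(403,291),(425,293),(368,190),(388,191),(414,191),(430,194),(250,187),(290,179)]: print(uv,depth(c,[uv])[0].round(3))
E
```

```text
orange ((399, 218), array([ 0.5683, -0.1855,  0.084 ]), 'diam', np.float64(0.044), 'depth', array([ 0.57 , -0.185,  0.085]))
purple ((394, 265), array([ 0.4588, -0.169 ,  0.084 ]), 'diam', np.float64(0.047), 'depth', array([ 0.46 , -0.167,  0.082]))
bigpurple ((390, 325), array([ 0.3205, -0.1533,  0.1   ]), 'diam', np.float64(0.06), 'depth', array([ 0.321, -0.151,  0.104]))
coaster ((263, 233), array([0.552 , 0.1379, 0.004 ]), 'diam', np.float64(0.084), 'depth', array([ 0.553,  0.139, -0.001]))
green ((478, 257), array([ 0.4714, -0.3599,  0.1   ]), 'diam', np.float64(0.073), 'depth', array([ 0.473, -0.356,  0.107]))
yellow ((428, 324), array([ 0.3219, -0.2433,  0.08  ]), 'diam', np.float64(0.054), 'depth', array([ 0.323, -0.243,  0.078]))
mug ((530, 216), array([ 0.5708, -0.4953,  0.085 ]), 'diam', np.float64(0.07), 'depth', array([ 0.562, -0.479,  0.127]))
(375, 200) [ 0.604 -0.127  0.115]
(375, 240) [ 0.51  -0.124  0.12 ]
(375, 280) [ 0.419 -0.12   0.124]
(366, 215) [ 0.57  -0.106  0.108]
(385, 215) [ 0.565 -0.147  0.13 ]
(366, 260) [ 0.466 -0.103  0.109]
(384, 260) [ 0.462 -0.14   0.134]
(421, 200) [ 0.601 -0.231  0.122]
(412, 215) [ 0.563 -0.207  0.133]
(428, 215) [ 0.57  -0.249  0.104]
(410, 265) [ 0.451 -0.199  0.129]
(424, 265) [ 0.454 -0.234  0.106]
(362, 290) [ 0.406 -0.098  0.041]
(388, 290) [ 0.4   -0.152  0.093]
(403, 291) [ 0.397 -0.186  0.097]
(425, 293) [ 0.4   -0.254  0.001]
(368, 190) [ 0.631 -0.113  0.103]
(388, 191) [ 0.621 -0.156  0.129]
(414, 191) [ 0.619 -0.214  0.135]
(430, 194) [ 0.648 -0.279 -0.   ]
(250, 187) [0.664 0.169 0.023]
(290, 179) [0.273 0.014 1.377]
```

View pics/crop1.png

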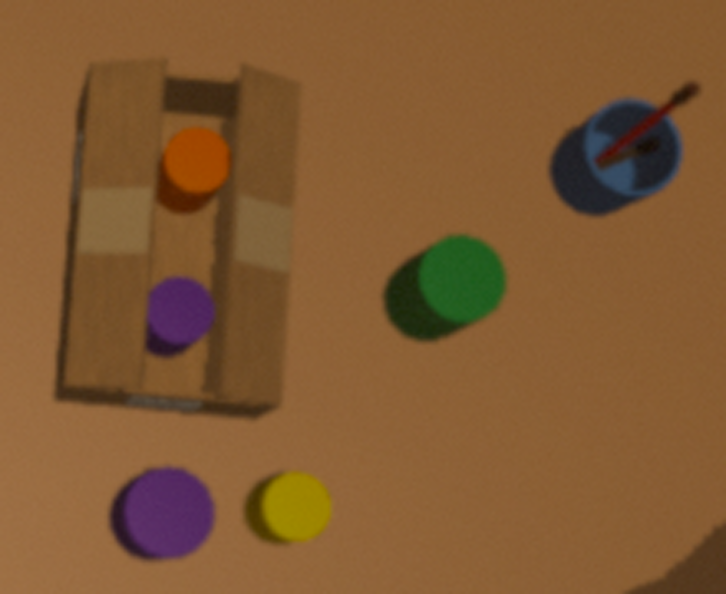

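The crop confirms the choice: the orange jar is in the far half of the carton and the small purple jar is in the near half. The big purple, yellow and green cylinders stand outside it. Next I'll get the carton frame from plane fits to the flaps.

```bash
cat > flaps.py <<'E'
from h import *
def fit(c,x0,x1,y0,y1):
    g=np.array([(u,v) for u in range(x0,x1) for v in range(y0,y1)]); p=depth(c,g)
    A=np.c_[p[:,:2],np.ones(len(p))]; w=np.ones(len(p),bool)
    for _ in range(6):
        k=np.linalg.lstsq(A[w],p[w,2],rcond=None)[0]; w=abs(A@k-p[:,2])<.005
    d=np.array([-k[1],k[0]]); d/=np.linalg.norm(d); d*=np.sign(d[0]) # level direction
    return k,np.degrees(np.arctan2(d[1],d[0])),np.arctan(np.hypot(k[0],k[1])),w.mean()
E
python3 - <<'E'
from flaps import *
c=cam('top')
ks=[fit(c,369,384,202,280),fit(c,414,426,202,280)]
for k in ks: print(k)
# carton outline: hinge lines at surface height .104 ; centre from mid between hinge lines
psi=np.radians(np.mean([k[1] for k in ks])); ex=np.array([np.cos(psi),np.sin(psi)]); ey=np.array([-ex[1],ex[0]])
for k in ks:
    # along p=mid+s*ey find s where z=.103
    m=np.array([.51,-.177]); k=k[0]; s=(.103-k[2]-k[:2]@m)/(k[:2]@ey); print('hinge s',s)
# height extent: top-view end edges
for uv in [(369,189),(388,190),(362,287),(384,290),(361,292)]:
    pass
# outer flap corners on planes: pixel list (u,v) from crop
for name,k,uvs in[('L',ks[0][0],[(340+92/3.3,170+64/3.3),(340+166/3.3,170+60/3.3),(340+65/3.3,170+385/3.3),(340+142/3.3,170+388/3.3)]),('R',ks[1][0],[(340+242/3.3,170+66/3.3),(340+301/3.3,170+84/3.3),(340+219/3.3,170+400/3.3),(340+281/3.3,170+404/3.3)])]:
    r=rays(c,uvs)@c['R'];o=-c['R'].T@c['t']; t=(k[2]+k[:2]@o[:2]-o[2])/(r[:,2]-r[:,:2]@k[:2]); p=o+r*t[:,None]; print(name,p.round(3).tolist())
    q=p[:,:2]-[.51,-.177]; print('  local',(q@ex).round(3),(q@ey).round(3))
s=state(); T=R.from_rotvec(s['eef_rot']).as_matrix(); print(np.degrees(psi),'tool y angle',np.degrees(np.arctan2(T[1,1],T[0,1])),s['time'])
E
```

```text
(array([-0.06191367, -0.5457233 ,  0.08317   ]), np.float64(-6.472673050845931), np.float64(0.502247393524286), np.float64(0.9316239316239316))
(array([0.07815886, 0.73164059, 0.24403159]), np.float64(-6.097602555399643), np.float64(0.6343532540285741), np.float64(0.9711538461538461))
hinge s 0.08227476971102474
hinge s -0.06984541957805773
L [[0.632, -0.112, 0.105], [0.626, -0.161, 0.132], [0.407, -0.088, 0.106], [0.401, -0.137, 0.133]]
  local [ 0.114  0.114 -0.112 -0.113] [0.077 0.029 0.077 0.028]
R [[0.62, -0.212, 0.137], [0.617, -0.259, 0.103], [0.392, -0.187, 0.138], [0.392, -0.235, 0.103]]
  local [ 0.113  0.115 -0.116 -0.111] [-0.023 -0.07  -0.023 -0.07 ]
-6.285137803122787 tool y angle -66.97143043718519 0.2
```

```bash
python3 -m pendant '{"translation":[[4,-2.6,0],[8,-5.3,0],[12,-8,0],[16,-10.6,0],[20,-13.3,0],[24,-16,0],[28.1,-18.6,0],[32.2,-21.2,0],[36.2,-23.9,0],[40.2,-26.5,0]],"rotation":[[0,0,-7],[0,0,-14],[0,0,-21],[0,0,-28],[0,0,-35],[0,0,-42],[0,0,-49],[0,0,-56],[0,0,-60.7],[0,0,-60.7]],"fingers":[0,0,0,0,0,0,0,0,0,0]}' 20
cat > loc.py <<'E'
from h import *
C=np.array([.5105,-.173]);a=np.radians(-6.3);ex=np.array([np.cos(a),np.sin(a)]);ey=np.array([-ex[1],ex[0]])
def rep():
    s=state();p=np.array(s['position']);q=p[:2]-C;T=R.from_rotvec(s['eef_rot']).as_matrix()
    print('t',s['time'],'local',(q@ex).round(4),(q@ey).round(4),p[2].round(4),'yaw',np.degrees(np.arctan2(T[1,1],T[0,1])).round(1),'tilt',T[:,2].round(3),'op',round(s['opening'],4),'F',np.round(s['wrist_force'],1))
if __name__=='__main__': rep()
E
python3 loc.py
```

```text
time: 1.2
position: [0.5115, -0.1725, 0.2387]
eef_rot: [-2.338, -2.098, 0.0]
wrist_force: [0.7, -0.6, -0.9]
opening: 0.01
grasp_force: 0.0
t 1.2 local 0.0009 0.0006 0.2387 yaw -6.2 tilt [-0.  0. -1.] op 0.01 F [ 0.7 -0.6 -0.9]
```

```bash
python3 -m pendant '{"translation":[[0,0,4.5],[0,0,9],[0,0,13.4],[0.7,0,13.4],[1.4,0,13.4],[1.9,0,12.7],[2.4,0,12],[3.1,0,11.5],[3.8,0,11.1],[4.6,0,10.8]],"rotation":[[0,0,0],[0,0,0],[0,0,0],[0,0,0],[0,0,0],[0,0,0],[0,0,0],[0,0,0],[0,0,0],[0,0,0]],"fingers":[0,0,0,0,0,0,0,0,0,0]}'; python3 loc.py
```

```text
time: 2.2
position: [0.5167, -0.128, 0.132]
eef_rot: [2.339, 2.095, 0.003]
wrist_force: [0.1, -1.3, -0.2]
opening: 0.0004
grasp_force: 0.4
t 2.2 local 0.0012 0.0455 0.132 yaw -6.3 tilt [ 0.003 -0.    -1.   ] op 0.0004 F [ 0.1 -1.3 -0.2]
```

```bash
python3 -m pendant '{"translation":[[0.8,0,0],[1.6,0,0],[2.2,0,0],[2.8,0,0.1],[3.3,0,0.2],[3.8,0,0.3],[4.2,0,0.3],[4.5,0,0.3],[4.7,0,0.3],[4.7,0,0.3]],"rotation":[[0,0,0],[0,0,0],[0,0,0],[0,0,0],[0,0,0],[0,0,0],[0,0,0],[0,0,0],[0,0,0],[0,0,0]],"fingers":[0,0,0,0,0,0,0,0,0,0]}'; python3 - <<'E'
from loc import *
rep(); c=cam('side'); save(c,'side2.png'); c=cam('top')
cv2.imwrite('pics/t2.png',cv2.resize(c['frame'][150:350,330:530,::-1],None,fx=3,fy=3))
E
```

```text
time: 3.2
position: [0.5209, -0.0823, 0.1278]
eef_rot: [2.34, 2.095, -0.001]
wrist_force: [0.2, -1.3, 1.3]
opening: 0.0004
grasp_force: 1.0
t 3.2 local 0.0004 0.0913 0.1278 yaw -6.3 tilt [-0.    -0.001 -1.   ] op 0.0004 F [ 0.2 -1.3  1.3]
```

View pics/side2.png

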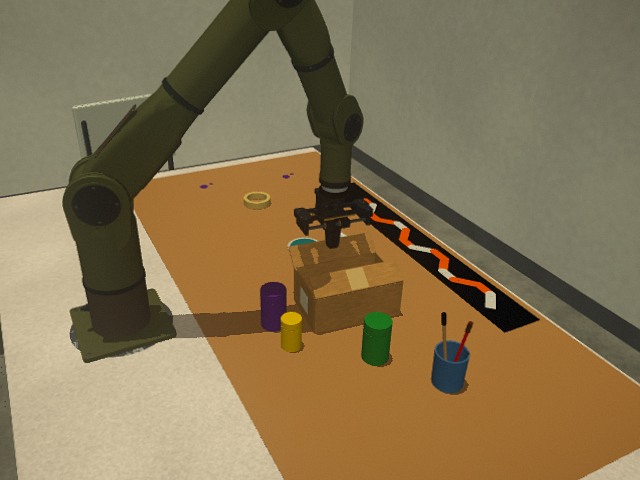

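The side view shows the left flap leaning outwards behind the fingers, at about (340,250). I'll do the right flap the same way.

```bash
python3 -m pendant '{"translation":[[-4.5,0,0],[-9,0,1.5],[-10.2,0,2.3],[-11,0,2.3],[-11.5,0,1.7],[-12.1,0,1.1],[-12.8,0,0.7],[-13.5,0,0.4],[-14.3,0,0.1],[-15.1,0,0]],"rotation":[[0,0,0],[0,0,0],[0,0,0],[0,0,0],[0,0,0],[0,0,0],[0,0,0],[0,0,0],[0,0,0],[0,0,0]],"fingers":[0,0,0,0,0,0,0,0,0,0]}'; python3 loc.py;  python3 -m pendant '{"translation":[[-0.7,0,0],[-1.2,0,0],[-1.7,0,0],[-2.2,0,0],[-2.6,0,0],[-3,0,0],[-3.3,0,0],[-3.5,0,0],[-3.5,0,0],[-2,0,-1]],"rotation":[[0,0,0],[0,0,0],[0,0,0],[0,0,0],[0,0,0],[0,0,0],[0,0,0],[0,0,0],[0,0,0],[0,0,0]],"fingers":[0,0,0,0,0,0,0,0,0,0]}'; python3 loc.py
```

```text
time: 4.3
position: [0.5048, -0.2326, 0.1283]
eef_rot: [2.339, 2.096, 0.001]
wrist_force: [1.0, 0.6, -0.6]
opening: 0.0004
grasp_force: 0.4
t 4.3 local 0.0008 -0.0599 0.1283 yaw -6.3 tilt [ 0.001 -0.001 -1.   ] op 0.0004 F [ 1.   0.6 -0.6]
time: 5.3
position: [0.5008, -0.2537, 0.137]
eef_rot: [-2.343, -2.092, 0.005]
wrist_force: [-0.6, -0.6, -1.3]
opening: 0.0003
grasp_force: 0.0
t 5.3 local -0.0008 -0.0812 0.137 yaw -6.5 tilt [-0.003 -0.002 -1.   ] op 0.0003 F [-0.6 -0.6 -1.3]
```

```bash
python3 -m pendant '{"translation":[[2,0,-4],[4,0,-8],[8,0,-11],[12,0,-12],[17,0,-12],[22,0,-12],[27,0,-12],[30,0,-12],[30,0,-12],[30,0,-12]],"rotation":[[0,0,0],[0,0,0],[0,0,0],[0,0,0],[0,0,0],[0,0,0],[0,0,0],[0,0,0],[0,0,0],[0,0,0]],"fingers":[6.4,6.4,6.4,6.4,6.4,6.4,6.4,6.4,6.4,6.4]}'; python3 - <<'E'
from flaps import *
import loc; loc.rep()
c=cam('top'); np.savez('top.npz',f=c['frame'])
cv2.imwrite('pics/t3.png',cv2.resize(c['frame'][120:350,230:500,::-1],None,fx=2.6,fy=2.6))
hsv=cv2.cvtColor(c['frame'],cv2.COLOR_RGB2HSV)
for n,lo,hi,b in(('or',(5,180,150),(14,255,255),(380,200,418,238)),('pu',(125,80,30),(150,255,255),(376,246,412,284))):
    m=cv2.inRange(hsv,lo,hi);k=np.zeros_like(m);k[b[1]:b[3],b[0]:b[2]]=m[b[1]:b[3],b[0]:b[2]]
    cs=max(cv2.findContours(k,0,2)[0],key=cv2.contourArea);x,y,w,h=cv2.boundingRect(cs);(u,v),r=cv2.minEnclosingCircle(cs)
    p=plane(c,[(u,v),(u+r,v)],.084); q=p[0,:2]-loc.C; print(n,u,v,r,(x,y,w,h),p[0].round(4),'local',(q@loc.ex).round(4),(q@loc.ey).round(4),np.linalg.norm(p[1]-p[0])*2,depth(c,[(u,v)])[0].round(3))
E
```

```text
time: 6.3
position: [0.5348, 0.0473, 0.2583]
eef_rot: [2.337, 2.098, -0.0]
wrist_force: [-0.9, -0.1, -0.6]
opening: 0.0637
grasp_force: 0.0
t 6.3 local -0.0 0.2216 0.2583 yaw -6.2 tilt [ 0.001 -0.001 -1.   ] op 0.0637 F [-0.9 -0.1 -0.6]
or 399.3529357910156 218.11764526367188 10.81227970123291 (389, 208, 22, 20) [ 0.5677 -0.1859  0.084 ] local 0.0583 -0.0065 0.05055002256190329 [ 0.569 -0.186  0.08 ]
pu 397.76922607421875 258.30767822265625 5.014882564544678 (394, 255, 9, 9) [ 0.4732 -0.1786  0.084 ] local -0.0365 -0.0097 0.023123497451176676 [ 0.475 -0.178  0.079]
```

View pics/t3.png

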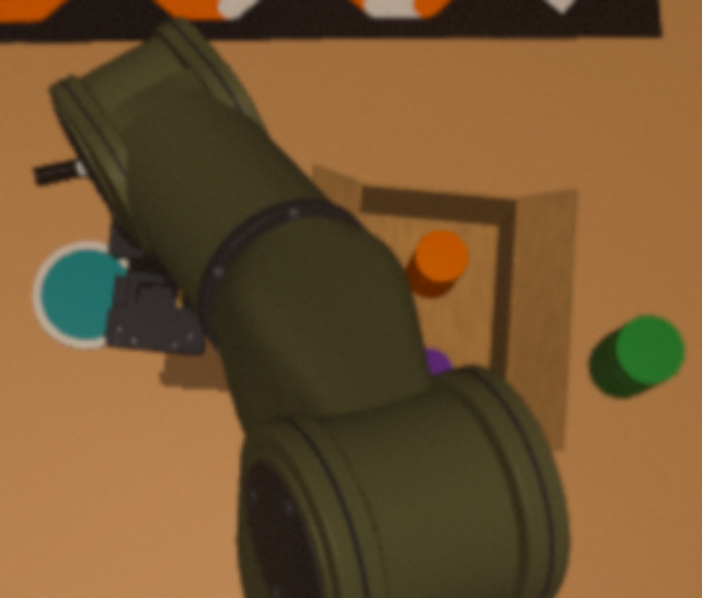

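The crop shows both flaps folded back outside the carton, the right one at about (545,320) and the tip of the left one at (335,185). The orange jar is at (440,258) and the purple jar is still inside.

```bash
python3 -m pendant '{"translation":[[-4,1,0],[-8,2,0],[-12,3,0],[-16,4,0],[-20,5,0],[-22.8,5.8,2],[-22.8,5.8,6],[-22.8,5.8,10],[-22.8,5.8,12.5],[-22.8,5.8,12.5]],"rotation":[[0,0,0],[0,0,0],[0,0,0],[0,0,0],[0,0,0],[0,0,0],[0,0,0],[0,0,0],[0,0,0],[0,0,0]],"fingers":[5.8,5.8,5.8,5.8,5.8,5.8,5.8,5.8,5.8,5.8]}'; python3 - <<'E'
from loc import *
rep()
c=cam('top')
for uv in [(431,247),(436,220),(436,250),(443,220),(443,250),(355,191),(360,191),(365,192),(352,230),(357,250),(350,270),(356,270)]:
    p=depth(c,[uv])[0];q=p[:2]-C;print(uv,(q@ex).round(3),(q@ey).round(3),p[2].round(3))
c=cam('side'); cv2.imwrite('pics/s4.png',cv2.resize(c['frame'][180:360,230:440,::-1],None,fx=3.3,fy=3.3))
E
```

```text
time: 7.35
position: [0.564, -0.1884, 0.1294]
eef_rot: [-2.339, -2.09, 0.009]
wrist_force: [-1.3, -0.3, 0.2]
opening: 0.0576
grasp_force: 0.0
t 7.35 local 0.0549 -0.0094 0.1294 yaw -6.4 tilt [-0.008  0.    -1.   ] op 0.0576 F [-1.3 -0.3  0.2]
(431, 247) -0.008 -0.079 0.111
(436, 220) 0.055 -0.086 0.114
(436, 250) -0.015 -0.09 0.118
(443, 220) -0.066 0.0 0.609
(443, 250) -0.016 -0.102 0.132
(355, 191) 0.1 0.104 0.131
(360, 191) 0.106 0.092 0.114
(365, 192) 0.107 0.08 0.105
(352, 230) 0.01 0.103 0.128
(357, 250) -0.031 0.087 0.11
(350, 270) -0.08 0.099 0.124
(356, 270) -0.076 0.085 0.108
```

View pics/s4.png

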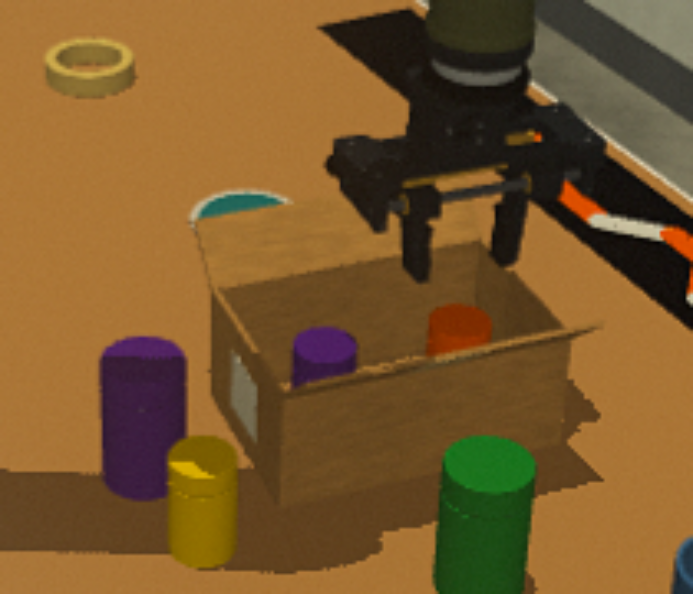

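The crop shows both flaps well back, at about 2.2 rad by depth. The fingers are above the orange jar at (460,325) and the purple jar is upright at (325,345). I'll settle, then descend.

```bash
python3 -m pendant '{"translation":[[0,0,0],[0,0,0],[0,0,0]],"rotation":[[0,0,0],[0,0,0],[0,0,0]],"fingers":[5.8,5.8,5.8]}'; python3 loc.py
```

```text
time: 7.75
position: [0.5685, -0.1867, 0.134]
eef_rot: [2.338, 2.095, 0.002]
wrist_force: [-0.5, -0.5, -0.1]
opening: 0.0577
grasp_force: 0.0
t 7.75 local 0.0591 -0.0073 0.134 yaw -6.3 tilt [ 0.002 -0.001 -1.   ] op 0.0577 F [-0.5 -0.5 -0.1]
```

```bash
python3 -m pendant '{"translation":[[0.1,-0.1,1.5],[0.1,-0.1,3],[0.1,-0.1,4.5],[0.1,-0.1,6],[0.1,-0.1,7.2],[0.1,-0.1,8.2],[0.1,-0.1,8.2],[0.1,-0.1,8.2]],"rotation":[[0,0,0],[0,0,0],[0,0,0],[0,0,0],[0,0,0],[0,0,0],[0,0,0],[0,0,0]],"fingers":[5.8,5.8,5.8,5.8,5.8,5.8,5.8,5.8]}'; python3 loc.py
python3 -m pendant '{"translation":[[0,0,0],[0,0,0],[0,0,0],[0,0,0],[0,0,0],[0,0,0]],"rotation":[[0,0,0],[0,0,0],[0,0,0],[0,0,0],[0,0,0],[0,0,0]],"fingers":[5.2,4.6,4.4,4.4,4.4,4.4]}' 20; python3 loc.py
```

```text
time: 8.55
position: [0.567, -0.1853, 0.0506]
eef_rot: [2.34, 2.097, -0.0]
wrist_force: [0.6, 0.9, 0.0]
opening: 0.0579
grasp_force: 0.0
t 8.55 local 0.0575 -0.006 0.0506 yaw -6.3 tilt [-0. -0. -1.] op 0.0579 F [0.6 0.9 0. ]
time: 9.15
position: [0.5681, -0.1854, 0.0515]
eef_rot: [2.338, 2.095, 0.003]
wrist_force: [1.6, -0.9, 5.3]
opening: 0.0474
grasp_force: 20.0
t 9.15 local 0.0586 -0.006 0.0515 yaw -6.3 tilt [ 0.003 -0.    -1.   ] op 0.0474 F [ 1.6 -0.9  5.3]
```

```bash
python3 -m pendant '{"translation":[[0,0,-1],[0,0,-2.5],[0,0,-4.5],[0,0,-7],[0,0,-10],[0,0,-13],[0,0,-16],[0,0,-18],[0,0,-19],[0,0,-19]],"rotation":[[0,0,0],[0,0,0],[0,0,0],[0,0,0],[0,0,0],[0,0,0],[0,0,0],[0,0,0],[0,0,0],[0,0,0]],"fingers":[4.4,4.4,4.4,4.4,4.4,4.4,4.4,4.4,4.4,4.4]}'; python3 loc.py
python3 -m pendant '{"translation":[[2,-0.3,0],[5,-0.8,0],[9,-1.4,0],[13,-2.1,0],[17,-2.7,0],[21,-3.3,0],[25,-4,0],[28,-4.5,0],[30.5,-4.8,0],[32,-5.1,0]],"rotation":[[0,0,0],[0,0,0],[0,0,0],[0,0,0],[0,0,0],[0,0,0],[0,0,0],[0,0,0],[0,0,0],[0,0,0]],"fingers":[4.4,4.4,4.4,4.4,4.4,4.4,4.4,4.4,4.4,4.4]}'
python3 -m pendant '{"translation":[[0,0,3],[0,0,6],[0,0,9],[0,0,12],[0,0,14],[0,0,15],[0,0,15],[0,0,15]],"rotation":[[0,0,0],[0,0,0],[0,0,0],[0,0,0],[0,0,0],[0,0,0],[0,0,0],[0,0,0]],"fingers":[4.4,4.4,4.4,4.4,4.4,4.4,4.4,4.4]}'
python3 - <<'E'
from loc import *
rep(); c=cam('side'); cv2.imwrite('pics/s5.png',cv2.resize(c['frame'][150:350,230:430,::-1],None,fx=3,fy=3))
o=plane(c,[[0,0]],.004)
hsv=cv2.cvtColor(c['frame'],cv2.COLOR_RGB2HSV)
m=cv2.inRange(hsv,(5,190,80),(14,255,255));m[:, :260]=0;m[:,345:]=0;m[:190]=0;m[280:]=0
n,l,s,ce=cv2.connectedComponentsWithStats(m); print([(s[i].tolist()) for i in range(1,n) if s[i][4]>30])
E
```

```text
time: 10.15
position: [0.567, -0.1855, 0.2421]
eef_rot: [2.339, 2.095, 0.001]
wrist_force: [0.5, 1.4, -2.0]
opening: 0.0474
grasp_force: 20.0
t 10.15 local 0.0575 -0.0062 0.2421 yaw -6.3 tilt [ 0.002 -0.001 -1.   ] op 0.0474 F [ 0.5  1.4 -2. ]
time: 11.15
position: [0.5498, 0.1407, 0.2395]
eef_rot: [-2.335, -2.099, 0.003]
wrist_force: [-0.8, 0.2, -2.2]
opening: 0.0472
grasp_force: 20.0
time: 11.95
position: [0.5515, 0.1382, 0.0911]
eef_rot: [2.34, 2.096, 0.001]
wrist_force: [0.7, -0.2, -0.7]
opening: 0.0467
grasp_force: 20.0
t 11.95 local 0.0066 0.3139 0.0911 yaw -6.3 tilt [ 0.001  0.    -1.   ] op 0.0467 F [ 0.7 -0.2 -0.7]
[[296, 207, 17, 32, 489]]
```

View pics/s5.png

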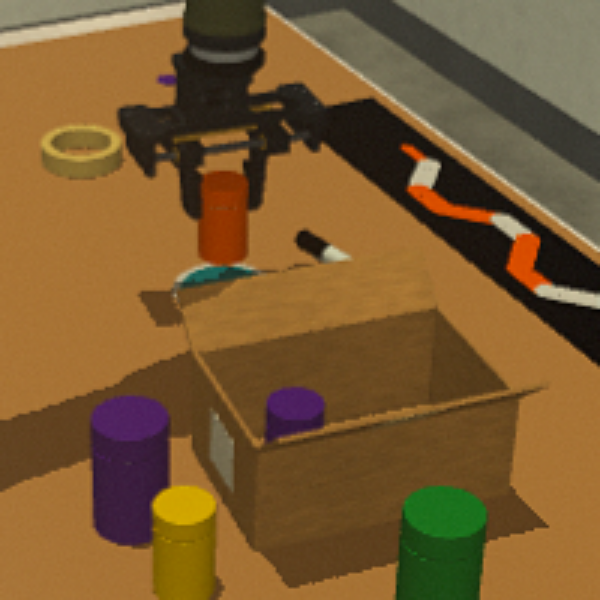

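The side crop shows the jar upright in the grip at (223,218), over the teal coaster at (218,275). The purple jar is upright in the carton and the marker is untouched.

```bash
python3 -m pendant '{"translation":[[0,0,1],[0,0,2],[0,0,2.8],[0,0,3.3],[0,0,3.5],[0,0,3.6],[0,0,3.7],[0,0,3.7],[0,0,3.7]],"rotation":[[0,0,0],[0,0,0],[0,0,0],[0,0,0],[0,0,0],[0,0,0],[0,0,0],[0,0,0],[0,0,0]],"fingers":[4.4,4.4,4.4,4.4,4.4,4.4,4.4,4.4,4.4]}';python3 -m pendant '{"translation":[[0,0,0.1],[0,0,0.1],[0,0,0.1]],"rotation":[[0,0,0],[0,0,0],[0,0,0]],"fingers":[4.4,4.4,4.4]}';python3 -m pendant '{"translation":[[0,0,0.1],[0,0,0.1],[0,0,0.1]],"rotation":[[0,0,0],[0,0,0],[0,0,0]],"fingers":[4.4,4.4,4.4]}'
```

```text
time: 12.9
position: [0.5514, 0.1384, 0.0539]
eef_rot: [2.34, 2.096, 0.001]
wrist_force: [-0.4, 0.7, -2.0]
opening: 0.0472
grasp_force: 20.0
time: 13.2
position: [0.5512, 0.1383, 0.0527]
eef_rot: [2.34, 2.096, -0.0]
wrist_force: [-0.1, -0.1, -2.3]
opening: 0.0467
grasp_force: 20.0
time: 13.5
position: [0.5512, 0.1383, 0.0517]
eef_rot: [2.34, 2.096, -0.0]
wrist_force: [0.2, 0.1, -1.6]
opening: 0.047
grasp_force: 20.0
```

```bash
python3 -m pendant '{"translation":[[0,0,0.05],[0,0,0.05],[0,0,0.05]],"rotation":[[0,0,0],[0,0,0],[0,0,0]],"fingers":[4.4,4.4,4.4]}' | grep -E 'pos|wrist';python3 -m pendant '{"translation":[[0,0,0.05],[0,0,0.05],[0,0,0.05]],"rotation":[[0,0,0],[0,0,0],[0,0,0]],"fingers":[4.4,4.4,4.4]}'| grep -E 'pos|wrist'
```

```text
position: [0.5513, 0.1383, 0.0515]
wrist_force: [-0.1, 0.5, 2.7]
position: [0.5513, 0.1384, 0.0514]
wrist_force: [-1.3, -0.9, 7.5]
```

Contact: the wrist force went from −2 to +7.5 N. I'll release slowly and lift away.

```bash
python3 -m pendant '{"translation":[[0,0,-0.05],[0,0,-0.05],[0,0,-0.05],[0,0,-0.05],[0,0,-0.05],[0,0,-0.05],[0,0,-0.05],[0,0,-0.05]],"rotation":[[0,0,0],[0,0,0],[0,0,0],[0,0,0],[0,0,0],[0,0,0],[0,0,0],[0,0,0]],"fingers":[4.8,5,5.3,5.6,6,6.2,6.2,6.2]}'
python3 -m pendant '{"translation":[[0,0,-1],[0,0,-2.5],[0,0,-5],[0,0,-8],[0,0,-12],[0,0,-16],[-5,0,-18],[-10,0,-18],[-14,0,-18],[-14,0,-18]],"rotation":[[0,0,0],[0,0,0],[0,0,0],[0,0,0],[0,0,0],[0,0,0],[0,0,0],[0,0,0],[0,0,0],[0,0,0]],"fingers":[6.2,6.2,6.2,6.2,6.2,6.2,6.2,6.2,6.2,6.2]}'
python3 - <<'E'
from loc import *
rep(); c=cam('top'); hsv=cv2.cvtColor(c['frame'],cv2.COLOR_RGB2HSV)
b=c['frame'][140:300,180:400]; d=cv2.resize(b[:,:,::-1],None,fx=2.4,fy=2.4)
m=cv2.inRange(hsv,(5,180,140),(14,255,255));k=np.zeros_like(m);k[205:262,235:292]=m[205:262,235:292]
cs=cv2.findContours(k,0,2)[0]
if cs: (u,v),r=cv2.minEnclosingCircle(max(cs,key=cv2.contourArea));print(u,v,r,plane(c,[(u,v)],.084).round(4),depth(c,[(u,v)]).round(3))
c=cam('side'); e=cv2.resize(c['frame'][150:350,230:430,::-1],None,fx=1.92,fy=1.92)
h=np.zeros((384,d.shape[1]+e.shape[1],3),np.uint8); h[:, :d.shape[1]]=d; h[:, d.shape[1]:]=e[:384]; h=cv2.resize(h,(790,int(384*790/h.shape[1])));cv2.imwrite('pics/fin.png',h)
E
```

```text
time: 14.9
position: [0.5512, 0.1383, 0.0512]
eef_rot: [2.34, 2.096, -0.0]
wrist_force: [0.4, -0.7, 0.3]
opening: 0.062
grasp_force: 0.0
time: 15.9
position: [0.5346, -0.0097, 0.2316]
eef_rot: [2.349, 2.081, -0.009]
wrist_force: [0.6, 0.0, -0.5]
opening: 0.062
grasp_force: 0.0
t 15.9 local 0.0061 0.1649 0.2316 yaw -6.9 tilt [-0.002 -0.006 -1.   ] op 0.062 F [ 0.6  0.  -0.5]
260.5 227.0 9.708344459533691 [[0.5502 0.1368 0.084 ]] [[0.551 0.138 0.08 ]]
```

View pics/fin.png

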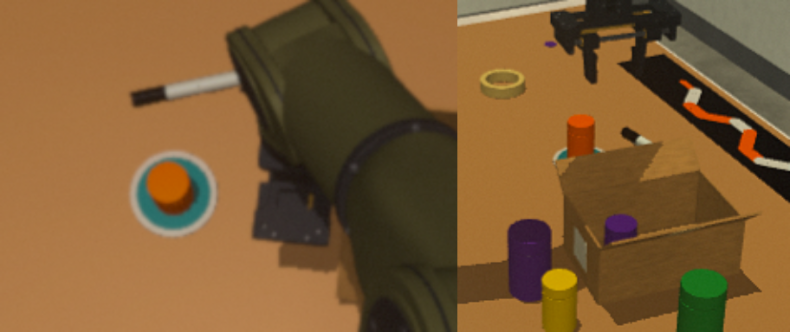

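The jar stands upright in the middle of the coaster, at (170,188) in the left half. Both flaps are open and the purple jar is standing in the carton at (620,228). I'll let the arm settle and hand in.

```bash
python3 -m pendant '{"translation":[[0,0,0],[0,0,0],[0,0,0]],"rotation":[[0,0,0],[0,0,0],[0,0,0]],"fingers":[6.2,6.2,6.2]}'; python3 -c "
from station import *
print(hand_in())"
```

```text
time: 16.3
position: [0.536, 0.0007, 0.2313]
eef_rot: [-2.337, -2.099, -0.001]
wrist_force: [-0.5, -0.3, 0.0]
opening: 0.0622
grasp_force: 0.0
the job is handed in; nothing more can be done
None
```

I handed the job in at 16.3 s: both flaps are folded back to about 2.2 rad, the orange jar stands upright near the middle of the teal coaster, the purple jar is still standing in the carton, and the marker, mug and tape roll were left alone.

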